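# Zero the scale, bring the glue pot round and hold the carousel

### The job

I am about to weigh out some adhesive: first turn the scale's knob so that its pointer reads zero, then turn the carousel by hand until the glue pot (the tallest thing on it) stands at the front, right at the fixed index arrow. Do not touch the pot or the jars, leave them standing on the carousel, and leave the tape roll, brush and dish where they are. Finish while still holding the carousel still in that position: do not let go of it.

Things in the scene. Friction and masses are not known exactly. Their poses are not given: they have to be found in the camera images.
- carousel_base: fixed black foot of the jar carousel, disc 210 mm across, 14 mm high, with a flat steel tongue forward to an upright post (44 mm high, 180 mm from the axis) that carries the index arrow: a black point aimed at the axis, tip 152 mm from it, 44 mm up. Origin on the carousel's axis at desk height; z up; the index arrow (front) lies along its own -x
- turntable: wooden turntable, 280 mm across, cork top 28 mm above the desk inside a lip 8 mm high. Turns about the axis of carousel_base either way, at least a full turn, light friction (0.03 N m), stays where left. A steel post 14 mm thick in its middle carries a T-handle bar along its x. Origin on the axis 16 mm above the desk, z up. Pot and jars on it reach no higher than 140 mm
- turntable_grip (a point): middle of the T-handle: a dark wooden bar 64 mm long, 14 mm wide, 30 mm high (170 to 200 mm above the desk), fixed to the turntable; this point is on the axis, 185 mm above the desk; x along the bar, z up. Can be pinched from above across its 14 mm
- glue_pot: glue pot: the tallest container on the carousel, 66 mm across and 111 mm high, with a shouldered neck and a narrow flip cap. Stands loose on the cork, its axis 95 mm from the carousel's axis, in one of five evenly spaced places (72 degrees apart). Origin at the centre of its underside, z up
- jar_aqua: plain straight jar with flat screw lid, 55 mm across, 74 mm high, loose on the carousel 95 mm from its axis; origin at the centre of its underside
- jar_gold: plain straight jar with flat screw lid, 49 mm across, 66 mm high, loose on the carousel 95 mm from its axis; origin at the centre of its underside
- jar_red: plain straight jar with flat screw lid, 49 mm across, 59 mm high, loose on the carousel 95 mm from its axis; origin at the centre of its underside
- jar_gold2: a second plain straight jar like jar_gold, 49 mm across, 66 mm high, loose on the carousel 95 mm from its axis; origin at the centre of its underside
- scale: white bench scale fixed to the desk, 240 mm (x) by 150 mm (y), top 44 mm above the desk; round steel pan 116 mm across, 57 mm up, centred 55 mm towards its +x; flat pale dial 100 mm across centred 62 mm towards its -x, with 7 dark ticks 30 degrees apart. The middle, longest, thickest tick is zero, in +x (pan side) from the knob. Origin under the centre at desk height, z up
- zero_knob_grip (a point): grip point of the scale's knob, on its upright axis at the dial's centre, 70 mm above the desk. Black bar grip 44 mm long, 13 mm wide, from 52 to 82 mm above the desk, with a white line on top and a thin pointer at its foot on the pointing half only. x along the bar towards the pointer, z up
- zero_knob (a joint): angle of the knob's pointer from the zero tick, rad, growing counterclockwise as seen from above; 0 = pointer on zero (bar along the scale's x, pointer towards the pan); starts between 0.5 and 1.3; stops at -1.6 and 1.6; light friction (0.03 N m), stays where it is left
- tape_roll: bystander: roll of masking tape lying flat, 83 mm across, 19 mm high, at the far left
- glue_brush: bystander: thin brush 177 mm long, 12 mm thick, lying on the desk beyond the carousel
- tile_dish: bystander: round dish of tile pieces, 102 mm across, 26 mm high, on the right
Not all that is in view belongs to the job. What is shaped like the jar_aqua but brown, orange or pink is not meant.

How it is judged:
On the way, in this order (a step that is already met when the one before it is completed fails the run):
1. the scale's pointer reads zero (within 0.1 rad) (value of joint zero_knob between -0.1 and 0.1 rad), for 0.2 s.
2. the glue pot stands at the index arrow (y of glue_pot in the frame of carousel_base between -0.013 and 0.013 m and x of glue_pot in the frame of carousel_base below -0.07 m), for 0.2 s.
At the end, for the whole second after the job is handed in: Pointer within 0.1 rad of zero; glue pot within 13 mm sideways of the line from the carousel's axis to the index arrow; fingers hold the turntable with over 1 N and it is still (under 0.1 rad/s); pot and jars upright (0.15 rad) on the turntable, within 125 mm of its axis (all of step 1 and all of step 2 and contact force between the fingers and turntable above 1 N and angular speed of turntable below 0.1 rad/s and angle between each of glue_pot, jar_aqua, jar_gold, jar_red, jar_gold2's own z axis and vertical below 0.15 rad and horizontal distance between each of glue_pot, jar_aqua, jar_gold, jar_red, jar_gold2 and turntable below 0.125 m and height (world z) of glue_pot between 0.02 and 0.04 m and height (world z) of jar_aqua between 0.02 and 0.04 m and height (world z) of jar_gold between 0.02 and 0.04 m and height (world z) of jar_red between 0.02 and 0.04 m and height (world z) of jar_gold2 between 0.02 and 0.04 m); the arm keeps its last pose, push and grip.
It fails at once if the robot touches the glue pot or a jar (contact force between any of the fingers, the arm and glue_pot above 1 N or contact force between any of the fingers, the arm and jar_aqua above 1 N or contact force between any of the fingers, the arm and jar_gold above 1 N or contact force between any of the fingers, the arm and jar_red above 1 N or contact force between any of the fingers, the arm and jar_gold2 above 1 N).
It fails at once if the glue pot or a jar is tipped over (angle between any of glue_pot, jar_aqua, jar_gold, jar_red, jar_gold2's own z axis and vertical above 0.3 rad).
It fails at once if the tape roll, the brush or the dish is pushed away (distance of any of tape_roll, glue_brush, tile_dish from where it was at the start of the episode above 0.03 m).
It also fails if it takes over 72 s, if anything falls off the work surface, if the arm or the gripper's body presses on something with over 40 N, if the wrist force passes 120 N, or if a joint passes its speed limit or range.

### The arm

A 6-joint arm with a two-finger parallel gripper is mounted at the origin on the work surface; the furniture and walls round the work are solid. World frame = base frame: x ahead of the robot, y to its left, z up, the work surface at z = 0. Lengths are in m, angles in rad, forces in N, time in s.
With the tool pointing down it reaches from about 0.3 to 0.825 m from the base axis. Payload 5.4 kg.
Tool frame: the origin (TCP) lies at the very end of the fingers, on their centre line; the grasp point (between the pads) lies 19 mm behind it; z points along the fingers, y is the line along which they close (so a half turn about z gives the same grasp; the last joint's range is limited). The gripper opens to 92 mm and grips with 3 to 60 N. Pads are 20 mm wide; open, the fingers measure 128 mm over their backs; the gripper's body (75 mm by 189 mm) begins 69 mm behind the grasp point.
Start: joints at [-0.21, 0.158, 1.597, -0, 1.386, -0.21], TCP at [0.575, -0, 0.215] pointing down, gripper open.
Joint ranges: [-2.91, 2.91], [-0.94, 2.29], [0.18, 2.7], [-1.29, 4.43], [0.17, 2.64], [-3, 3]. Speed limits (rad/s): [2.57, 2.57, 3.14, 3.14, 3.14, 3.14].

### API

Orientations are given as a rotation vector (axis times angle).
In Python, from workcell import bot gives the robot as it stands. Calls block until the motion is done:
- bot.goto(position, orientation): joint-space move of the TCP to a pose.
- bot.line_to(position, rot=None, max_speed=0.15): straight line of the TCP; rot=None keeps the orientation; max_speed is the mean speed in m/s.
- bot.set_joints(angles): joint-space move.
- bot.set_gripper(opening, newtons=None): opening from 0.0 (shut) to 1.0 (fully open); newtons is the grip in N (None keeps the last); returns when the fingers have stopped.
- bot.hold(seconds).
- bot.inverse_kinematics(position, orientation): joint angles nearest the present ones, or None.
- bot.read_camera(name): name is "scene" or "side" or "wrist"; returns a dict with "pixels" (384x512x3 uint8, blue, green, red), "fx", "fy", "cx", "cy" (pixels), "R" (3x3) and "t" (3): a world point X has camera coordinates R X + t. Camera axes: x right, y down, z forward; pixel columns grow to the right and rows downward; lengths in m; the calibration is good to about 2 mm. A picture is of the moment at which its call begins. There is no depth.
A pose or a line that the arm cannot do raises bot.MotionError and nothing moves.
- bot.job_done(): hands the job in; it is judged then, once.
Readings, each from a call of its own:
- bot.current_clock(): time.
- bot.current_joints(): joint angles.
- bot.current_joint_vel(): joint speeds.
- bot.current_effort(): joint torques, N m.
- bot.current_ee_pos(): TCP position.
- bot.current_tool_rot(): TCP orientation.
- bot.current_contact_force(): force on the tool from outside, world axes, zero at the start.
- bot.current_ft_torque(): the same for the moment, N m.
- bot.current_opening(): opening from 0.0 (shut) to 1.0 (fully open).
- bot.current_grip_force(): force on a finger pad.
Only numpy, scipy, OpenCV 4.12 (cv2) and the standard library are available. Lean on these libraries where they do the work, as an engineer would, in place of code of your own. Each camera call takes 0.05 s, during which the arm holds its last target. There are 200 camera calls.

## Working session

There is one attempt and no reset: what is moved stays moved. The work goes in short steps, each a Python script; the robot and the scene stay as the last script left them, time stands still between calls to the robot, and variables do not carry over. Pictures are saved under pics/ and viewed, at most 10 in all, crops included, and the job is handed in when it is done.

```bash
mkdir -p pics; ls; cat > h.py <<'E'
import numpy as np, cv2
from workcell import bot
def ray(c,u,v,z):
    d=c["R"].T@np.array([(u-c["cx"])/c["fx"],(v-c["cy"])/c["fy"],1]); o=-c["R"].T@c["t"]
    return o+d*(z-o[2])/d[2]
def proj(c,X):
    p=np.array(c["R"])@X+c["t"]; return c["fx"]*p[0]/p[2]+c["cx"],c["fy"]*p[1]/p[2]+c["cy"]
def cam(n):
    c=bot.read_camera(n)
    for k in("R","t"): c[k]=np.array(c[k])
    return c
E
python3 - <<'E'
from h import *
import pickle
for n in("scene","side","wrist"):
    c=cam(n);pickle.dump(c,open(n+"0.pkl","wb"));cv2.imwrite(f"pics/{n}0.png",c["pixels"]);print(n,-c["R"].T@c["t"],c["R"][2])
E
```

```text
pics
scene [1.59044345 0.39498459 0.96834685] [-0.76466542 -0.30863768 -0.56571156]
side [-0.27304851  1.05401935  1.17218424] [ 0.46269182 -0.64517663 -0.6079995 ]
wrist [0.57499827 0.07413089 0.38332126] [-0.00177986 -0.26061016 -0.96544248]
```

View pics/scene0.png

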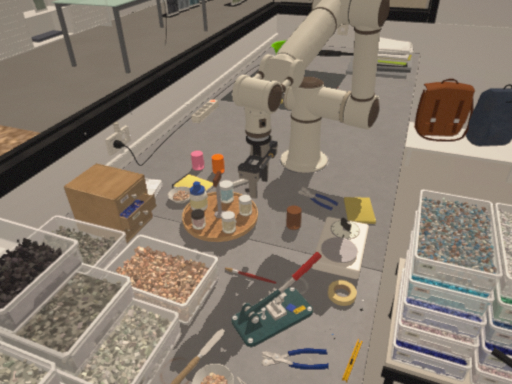

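View pics/side0.png

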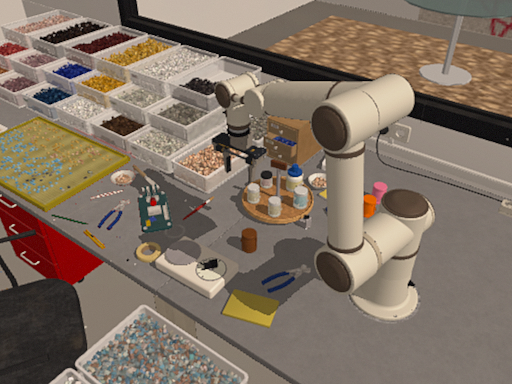

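The scene view shows the carousel at about (220,215), a blue-capped container with a neck at (198,195), and the scale at (343,240). In the side view the carousel is at (278,200), the blue cap at (294,172) and the scale knob at (209,265). Next is one close composite crop.

```bash
python3 - <<'E'
from h import *
a=cv2.imread("pics/scene0.png");b=cv2.imread("pics/side0.png")
f=lambda i,x,y,w,h:cv2.resize(i[y:y+h,x:x+w],(400,300),interpolation=cv2.INTER_CUBIC)
m=np.vstack([np.hstack([f(a,170,165,104,78),f(b,230,150,104,78)]),np.hstack([f(a,305,210,80,60),f(b,170,235,80,60)])])
cv2.imwrite("pics/m1.png",m)
E
```

```text
(no output)
```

View pics/m1.png

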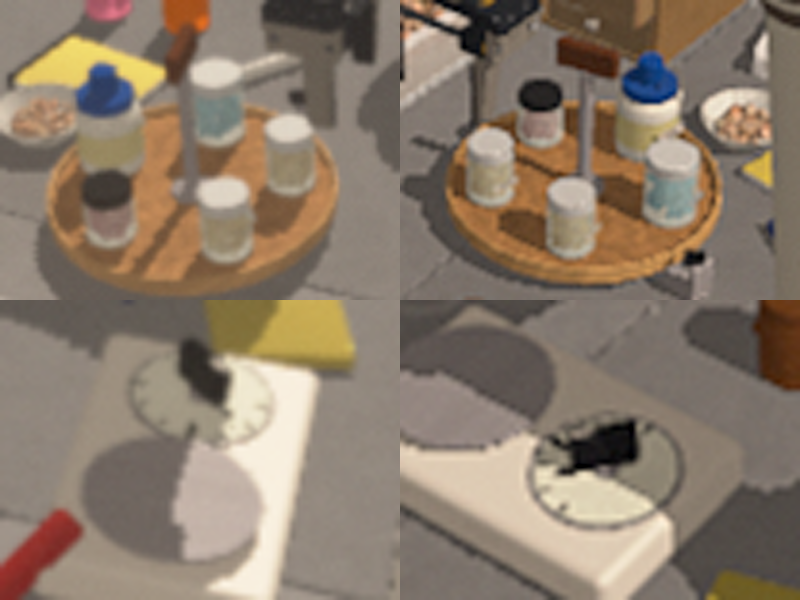

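View pics/wrist0.png

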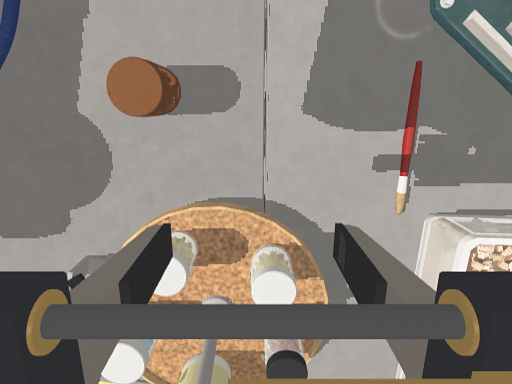

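Candidates for the pot are:
- Blue-capped with a shouldered neck: scene (198,192), side (294,172). It is the tallest, so I choose this one.
- Aqua jar: scene (227,190).
- Gold jars: scene (246,204) and (228,221).
- Red jar with a dark lid: scene (198,218).
- Off-carousel look-alikes: brown (294,217), orange (218,163) and pink (197,160).

The crop confirms the blue cap. The arrow is at side (307,218).

```bash
python3 - <<'E'
from h import *
import pickle
s,d=[pickle.load(open(n+"0.pkl","rb")) for n in("scene","side")]
for n,z,p,q in[("knob",.08,(346,225),(211,264)),("pan",.057,(339.4,250),None),("handle",.185,(216.8,179.3),(278.9,164.8)),("cap",.135,(197,187),(294,169)),("arrow",.044,None,(307,217.5)),("orange",.06,(218,158),(370,200)),("pink",.06,(197,155),None)]:
    print(n,*[ray(c,*x,z).round(3) for c,x in((s,p),(d,q)) if x])
print(bot.current_tool_rot())
E
```

```text
knob [0.496 0.282 0.08 ] [0.468 0.287 0.08 ]
pan [0.599 0.282 0.057]
handle [ 0.529 -0.173  0.185] [ 0.526 -0.172  0.185]
cap [ 0.531 -0.255  0.135] [ 0.503 -0.245  0.135]
arrow [ 0.363 -0.124  0.044]
orange [ 0.204 -0.332  0.06 ] [ 0.216 -0.336  0.06 ]
pink [ 0.21  -0.432  0.06 ]
[-2.22056002e+00 -2.22054294e+00  1.32650811e-03]
```

```bash
cat >> h.py <<'E'
from scipy.spatial.transform import Rotation as Ro
R0=Ro.from_rotvec([-np.pi/np.sqrt(2)]*2+[0]) if 0 else Ro.from_matrix([[0,1,0],[1,0,0],[0,0,-1]])
def rv(yaw): # finger closing axis at world angle yaw
    return (Ro.from_euler("z",yaw)*R0).as_rotvec()
E
python3 - <<'E'
from h import *
import pickle
bot.goto([.482,.27,.2],rv(0))
c=cam("wrist");pickle.dump(c,open("w1.pkl","wb"));cv2.imwrite("pics/w1.png",c["pixels"])
print(bot.current_joints(),bot.current_clock())
for n in("scene","side"): pickle.dump(cam(n),open(n+"1.pkl","wb"))
E
```

```text
[ 2.89741933e-01  1.11753646e-01  1.67748278e+00 -4.88753939e-04
  1.35194371e+00  2.91474426e-01] 1.3
```

View pics/w1.png

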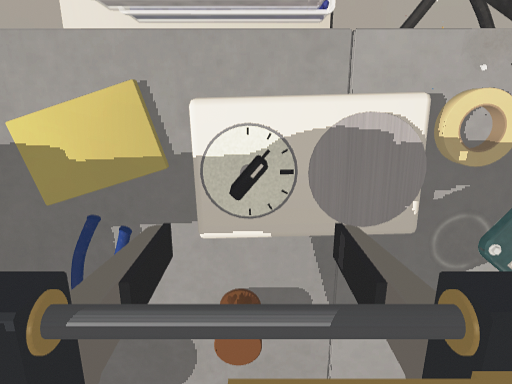

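The wrist view shows the dial ring centred near (249,171), the thick zero tick at (287,172), the pan centre at (370,169) and the pointer tip at (269,151). The knob is therefore about 0.8 rad counterclockwise from zero.

```bash
python3 - <<'E'
from h import *
import pickle
c=pickle.load(open("w1.pkl","rb"));g=cv2.cvtColor(c["pixels"],cv2.COLOR_BGR2GRAY)
m=(g<70).astype(np.uint8);n,l,st,ce=cv2.connectedComponentsWithStats(m)
for i in range(1,n):
    if st[i,4]>8 and 195<ce[i][0]<305 and 115<ce[i][1]<225: print(i,st[i],ce[i].round(1), ray(c,*ce[i],.046).round(4))
k=[i for i in range(1,n) if l[172,250]==i or (st[i,4]>200 and 230<ce[i][0]<265 and 140<ce[i][1]<200)]
i=k[0];v,u=np.where(l==i);P=np.array([ray(c,a,b,.07)[:2] for a,b in zip(u,v)])
r=cv2.minAreaRect(P.astype(np.float32)*1000);print(r)
pts=np.c_[u,v];t=pts[np.argmax(u-v)];print("tip",t,ray(c,*t,.05))
# top line bright
mm=(g>120)&(cv2.fillPoly(np.zeros_like(g),[cv2.convexHull(pts.astype(np.int32))],1)>0)
mm=cv2.erode(cv2.fillPoly(np.zeros_like(g),[cv2.convexHull(pts.astype(np.int32))],1),np.ones((5,5)))*(g>90)
v,u=np.where(mm>0);print(len(u), u.mean(),v.mean())
cn,_=cv2.findContours(m,cv2.RETR_LIST,1)
for q in cn:
    x,y,w,h=cv2.boundingRect(q)
    if 80<w<110 and 80<h<110:
        e=cv2.fitEllipse(q);print(e,ray(c,*e[0],.046))
pk=ray(c,370,169,.057);print("pan",pk)
E
```

```text
8 [230 150  40  50 711] [248.  177.1] [0.4784 0.2724 0.046 ]
10 [280 170  13   4  52] [286.  171.5] [0.5171 0.2782 0.046 ]
13 [249 209   2   6  11] [249.5 211.7] [0.4798 0.2351 0.046 ]
((481.31512451171875, 280.4029235839844), (55.63330078125, 15.510087013244629), 49.8079833984375)
tip [268 150] [0.49830769 0.30060145 0.05      ]
75 257.76 168.6
pan [0.59829742 0.28290597 0.057     ]
```

```bash
python3 - <<'E'
from h import *
import pickle
a0=np.radians(49.8-90);p=np.array([.480,.279,0])
def at(z):return p+[0,0,z]
bot.goto(at(.15),rv(a0)); bot.set_gripper(.5,15)
bot.line_to(at(.057)); bot.set_gripper(0,15)
print(bot.current_opening(),bot.current_grip_force(),bot.current_contact_force())
for f in(1/3,2/3,1): bot.goto(at(.057),rv(a0+f*(np.radians(1)-np.radians(49.8))))
bot.hold(.2);print(bot.current_contact_force(),bot.current_ft_torque(),bot.current_joints())
bot.set_gripper(.5);bot.line_to(at(.15));bot.set_gripper(1)
bot.goto([.482,.27,.2],rv(0))
c=cam("wrist");pickle.dump(c,open("w2.pkl","wb"));cv2.imwrite("pics/w2.png",cv2.resize(c["pixels"][70:250,170:440],None,fx=2.5,fy=2.5))
bot.goto([.527,-.172,.35],rv(0))
c=cam("wrist");pickle.dump(c,open("w3.pkl","wb"));cv2.imwrite("pics/w3.png",c["pixels"])
print(bot.current_clock())
E
```

```text
0.14318358852753768 14.999382644891739 [ 2.19633825 -1.73319548  1.632887  ]
[  3.60740062 -10.10413021   1.12886221] [-1.63377329 -0.64357122 -0.00195725] [ 0.30668129  0.28455421  1.78166909 -0.00524308  1.07422888  1.86202189]
11.05
```

View pics/w2.png

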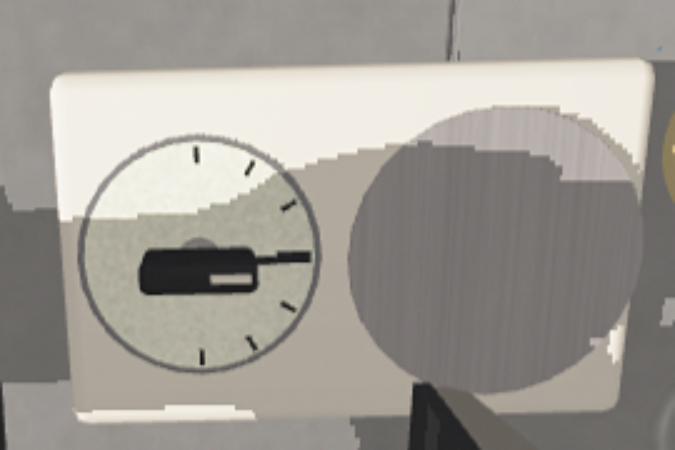

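View pics/w3.png

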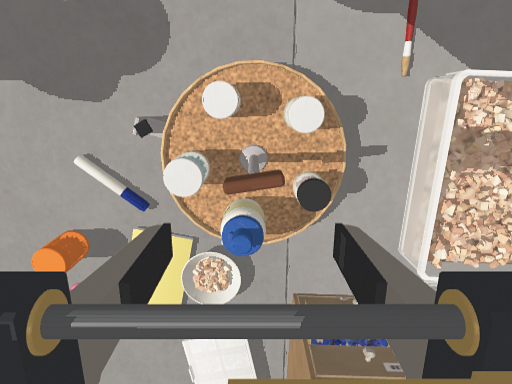

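The knob view shows the pointer lying on the thick tick at (290,257), so it reads zero. The carousel view shows the arrow at (143,127), the pot's cap at (242,235) and the bar from (224,186) to (284,180). Now I measure these.

```bash
python3 - <<'E'
from h import *
import pickle
c=pickle.load(open("w3.pkl","rb"));I=c["pixels"];hsv=cv2.cvtColor(I,cv2.COLOR_BGR2HSV)
def comp(m,x,y,r=25):
    n,l,st,ce=cv2.connectedComponentsWithStats(m.astype(np.uint8))
    k=[i for i in range(1,n) if np.hypot(*(ce[i]-[x,y]))<r];i=max(k,key=lambda i:st[i,4]);v,u=np.where(l==i);return np.c_[u,v].astype(np.float32)
H,S,V=[hsv[...,i].astype(int) for i in range(3)]
cap=comp((H>100)&(H<125)&(S>150),242,235);q=cv2.minEnclosingCircle(cap);print("cap",q,ray(c,*q[0],.12))
bar=comp((S>90)&(V<110)&((H<15)|(H>170)),253,182);r=cv2.minAreaRect(bar);print(len(bar),r)
B=cv2.boxPoints(r);W=np.array([ray(c,*p,.2)[:2] for p in B]);print(W.round(4),W.mean(0))
w=np.array([ray(c,*p,.2)[:2] for p in bar]);print("bar rect",cv2.minAreaRect((w*1000).astype(np.float32)))
ar=comp((V<55),143,127,12);print("arrow",ar.min(0),ar.max(0),ar.mean(0))
print("arrow c",ray(c,*ar.mean(0),.044),"tip px",[ (ray(c,*p,.044)-[.527,-.172,0])[:2].round(4) for p in ar[np.argsort(-ar[:,0])[:4]]])
o=cv2.inRange(hsv,(5,70,60),(25,255,255));cn,_=cv2.findContours(o,0,1);k=max(cn,key=cv2.contourArea)
h=cv2.convexHull(k)[:,0];h=h[h[:,1]<165];P=np.array([ray(c,*p,.036)[:2] for p in h])
A=np.c_[2*P,np.ones(len(P))];s=np.linalg.lstsq(A,(P**2).sum(1),rcond=None)[0];print("disc",s[:2],np.sqrt(s[2]+s[:2]@s[:2]))
E
```

```text
cap ((242.05555725097656, 235.5), 20.47848129272461) [ 0.51360606 -0.26322593  0.12      ]
447 ((254.04937744140625, 181.37509155273438), (17.35045051574707, 59.7481689453125), 82.50414276123047)
[[ 0.4978 -0.1663]
 [ 0.5573 -0.1582]
 [ 0.5601 -0.1759]
 [ 0.4998 -0.1843]] [ 0.52876778 -0.1711588 ]
bar rect ((528.8414916992188, -171.1488037109375), (60.418067932128906, 18.004032135009766), 7.7791314125061035)
arrow [134. 120.] [152. 136.] [143.04494 128.     ]
arrow c [ 0.36909033 -0.12865395  0.044     ] tip px [array([-0.1452,  0.0405]), array([-0.1465,  0.042 ]), array([-0.1467,  0.0405]), array([-0.1468,  0.0391])]
disc [ 0.52810789 -0.17407878] 0.13884381394663156
```

```bash
python3 - <<'E'
from h import *
import pickle
p=np.array([.5283,-.172,0]);a0=np.radians(97.8);at=lambda z:p+[0,0,z]
bot.goto(at(.26),rv(a0));bot.set_gripper(.6,20)
bot.line_to(at(.168));bot.set_gripper(0,20)
print(bot.current_opening(),bot.current_grip_force(),bot.current_contact_force(),bot.current_clock())
N=12
for k in range(1,N+1): bot.goto(at(.168),rv(a0-np.radians(96.5)*k/N))
bot.hold(.5);print(bot.current_contact_force(),bot.current_joints(),bot.current_clock())
C={n:cam(n) for n in("scene","side","wrist")};pickle.dump(C,open("c4.pkl","wb"))
f=lambda i,x,y:cv2.resize(i[y:y+98,x:x+130],(400,300),interpolation=cv2.INTER_CUBIC)
b=cv2.resize(C["wrist"]["pixels"],(400,300))
cv2.imwrite("pics/m4.png",np.vstack([np.hstack([f(C["scene"]["pixels"],155,155),f(C["side"]["pixels"],220,140)]),np.hstack([b,b*0])]))
E
```

```text
0.15163797727235043 19.99718114733696 [  1.51556646 -11.83348646  -4.03979417] 14.7167
[-6.0000844  -3.49638342  3.42106064] [-5.32588540e-01  1.47585458e-01  1.70278292e+00 -1.37328906e-03
  1.29149311e+00 -5.56889928e-01] 18.3167
```

View pics/m4.png

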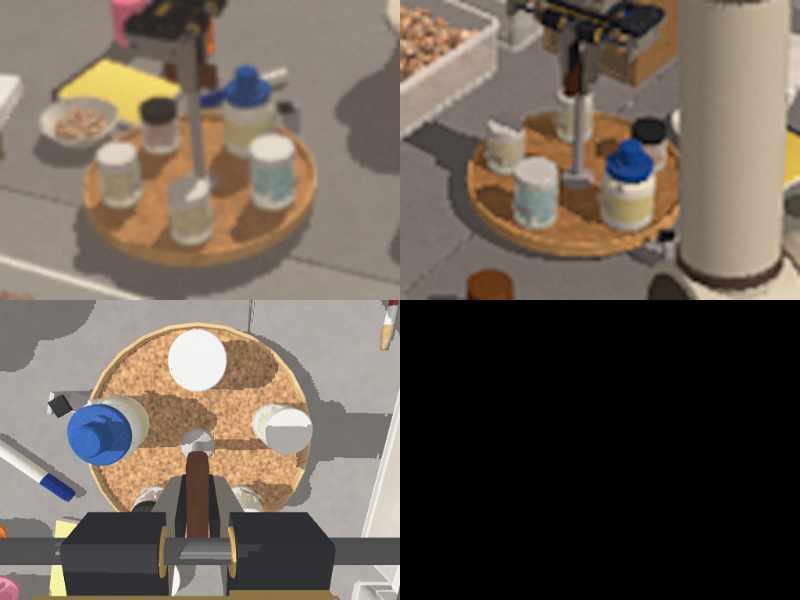

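All five containers are upright. The pot's blue cap is next to the arrow: in the wrist view the cap is at panel (98,433) and the arrow at (62,405). I measure the residual angle across two views.

```bash
python3 - <<'E'
from h import *
import pickle
C=pickle.load(open("c4.pkl","rb"));ax=np.array([.528,-.1725])
O=[]
for n,win in(("scene",(220,170,250,192)),("side",(280,180,320,210)),("wrist",(80,120,180,225))):
    c=C[n];hsv=cv2.cvtColor(c["pixels"],cv2.COLOR_BGR2HSV);m=cv2.inRange(hsv,(100,130,40),(128,255,255))
    k=np.zeros_like(m);x0,y0,x1,y1=win;k[y0:y1,x0:x1]=m[y0:y1,x0:x1]
    v,u=np.where(k>0);q=((u.min()+u.max())/2,(v.min()+v.max())/2)
    for z in(.11,.12,.13):
        P=ray(c,*q,z)[:2]-ax;print(n,len(u),q,z,P.round(4),round(np.degrees(np.arctan2(P[1],P[0])),1),round(np.hypot(*P),4))
c=C["wrist"];g=cv2.cvtColor(c["pixels"],cv2.COLOR_BGR2GRAY)[125:150,55:100];v,u=np.where(g<50)
P=ray(c,u.mean()+55,v.mean()+125,.044)[:2]-ax;print("arrow",P,np.degrees(np.arctan2(P[1],P[0])))
E
```

```text
scene 65 (np.float64(234.5), np.float64(182.0)) 0.11 [-0.1058  0.0164] 171.2 0.107
scene 65 (np.float64(234.5), np.float64(182.0)) 0.12 [-0.0922  0.0228] 166.1 0.0949
scene 65 (np.float64(234.5), np.float64(182.0)) 0.13 [-0.0785  0.0292] 159.6 0.0838
side 147 (np.float64(294.0), np.float64(192.0)) 0.11 [-0.0871  0.0222] 165.7 0.0899
side 147 (np.float64(294.0), np.float64(192.0)) 0.12 [-0.0938  0.0336] 160.3 0.0997
side 147 (np.float64(294.0), np.float64(192.0)) 0.13 [-0.1006  0.0449] 155.9 0.1101
wrist 5010 (np.float64(127.0), np.float64(172.5)) 0.11 [-0.0905  0.0252] 164.4 0.094
wrist 5010 (np.float64(127.0), np.float64(172.5)) 0.12 [-0.0866  0.0274] 162.5 0.0908
wrist 5010 (np.float64(127.0), np.float64(172.5)) 0.13 [-0.0827  0.0295] 160.4 0.0878
arrow [-0.15215139  0.04282928] 164.27855642286585
```

The pot is at 163 to 166° in the three views, taken at its 95 mm radius. The arrow is at 164.3°, so the pot is well inside the ±7.8° tolerance, and I hand in.

```bash
python3 -c "
from h import *
print(bot.current_grip_force(),bot.current_clock());print(bot.job_done())"
```

```text
19.999445378780365 18.4667
the job is handed in; nothing more can be done
None
```

I handed the job in at 18.5 s: the scale pointer reads zero, the glue pot stands at the index arrow (within about 2° by camera), and the gripper is still holding the carousel handle with 20 N; no verdict came back.

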